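Lengthen the pail stand's arm by one hole and hang up the bail

ROBOT

A 6-joint arm with a two-finger parallel gripper is mounted at the origin on the work surface. World frame = base frame: x ahead of the robot, y to its left, z up, the work surface at z = 0. Lengths are in mm, angles in rad, forces in N, time in s.
With the tool pointing down it reaches from about 350 to 875 mm from the base axis. Payload 4.2 kg.
Tool frame: the origin (TCP) lies midway between the tips of the shut fingers; the grasp point (between the pads) lies 19 mm behind it; z points along the fingers, y is the line along which they close (so a half turn about z gives the same grasp; the last joint's range is limited). The gripper opens to 85 mm and grips with 20 to 120 N. Pads are 22 mm wide; open, the fingers measure 114 mm over their backs; the gripper's body (76 mm by 85 mm) begins 54 mm behind the grasp point. The pads swing forward as they close: fully open they stand 13 mm farther back than shut.
Start: joints at [1.579, 0.385, 0.008, 0, -1.194, -0.259], TCP at [155.08, 605.433, 231.312] pointing down, gripper open.
Joint ranges: [-3.14, 3.14], [-1.21, 2.06], [-1.07, 1.41], [-3.16, 2.05], [-2.99, -0.16], [-3.1, 3.1]. Speed limits (rad/s): [2.79, 2.79, 3.14, 3.14, 3.14, 3.14].

INTERFACE

Orientations are given as a unit quaternion [x, y, z, w].
In Python, from bench import * gives the robot as it stands.
- The arm moves only by the tool drive_tool, never from a script. Its argument "plan" is a list that holds one entry, the list of rows, each a list of 5 numbers: the closure, from -1 (fully open) to 1 (shut), then the shift along the world's x, y, z in mm, then the turn about the world's z in degrees. A call has 1 to 20 rows; each row shifts and turns the commanded pose from where the row before left it; what a row does not reach is not made up. A row lasts 1/12 s, in which the tool goes at most 41.7 mm and 7.16 degrees, less where a joint would pass 70% of its speed; a pose out of reach is approached as far as the arm can. A call is refused whole if a number of a shift passes 41.7 or a number of a turn 7.16, either way. A call with a gripper value outside its range is refused whole. The fingers move at their own pace and stop on an object; the grip force is fixed at half the most. Time passes only in rows, so rows that do not move let the fingers close. It gives the time, the measured TCP pose, the force, the opening and the grip force at its end, in the units of the state.
- read_state(): the state, without advancing time (a new reading comes with each control period).
- get_image(name): name is "side" or "top" or "wrist"; returns (picture, depth): 480x640x3 uint8, red, green, blue; 480x640 float32, mm along the optical axis (not along the pixel's ray), 0 where there is no reading.
- camera_model(name): a dict with "fx", "fy", "cx", "cy" (pixels), "R" (3x3) and "t" (3): a world point X has camera coordinates R X + t; the wrist camera has in their place "mount" (4x4, takes a point from camera to tool coordinates, whose origin is the TCP and whose axes are the flange's). Camera axes: x right, y down, z forward; pixel columns grow to the right and rows downward; lengths in mm; the calibration is good to about 2 mm. A picture is of the moment at which its call begins: read the wrist's pose just before it. camera_model takes no time and is no camera call.
- job_done(): hands the job in; it is judged then, once.
The state is a dict: "clock": time; "joints": joint angles; "joint_vel": joint speeds; "joint_efforts": joint torques, N m; "position": TCP position; "ee_rot": TCP orientation; "contact_force": force on the tool from outside, world axes, zero at the start; "wrist_torque": the same for the moment, N m; "gripper_width": finger opening in mm; "grasp_force": force on a finger pad.
Only numpy, scipy, OpenCV 4.12 (cv2) and the standard library are available. Lean on these libraries where they do the work, as an engineer would, in place of code of your own. Each camera call takes 0.05 s, during which the arm holds its last target. There are 200 camera calls.

TASK

The arm of the scrap-pail stand is too short for its hook to reach the pail's handle. Push the spring pin flush and slide the aluminium tube out to the next hole, until the pin snaps out again; then swing the pail's folded wire handle up and over and leave it resting in the hook at the arm's end. Leave the mug, jar and bowl where they are.

Things in the scene. Friction and masses are not known exactly. Their poses are not given: they have to be found in the camera images.
- stand: Fixed dark steel counter stand carrying a steel pail (124 mm wide, rim 137 mm above the counter). Origin on the counter, z up. In its frame: base slab 170 x 410 x 12 mm; column 36 x 30 mm with a 50 x 36 mm cap, 243 mm high, at (0, +165 mm); pail axis at (0, -138 mm); a telescopic arm runs level from the column along -y, centre line at x = 0, 210.6 mm above the counter.
- boom (a joint): Slide of the arm's outer tube (m): 0 as found, growing as it is pulled out along the stand's -y, away from the column. Three holes 12 mm wide, 32 mm apart, in its +x face; the pin is in the outermost as found, in the next at 0.032, in the last at 0.064, with 1 mm play. Locked while the pin stands out; else about 1.5 N of friction.
- tube_end (a point): Column-side end of the outer tube, on its centre line, moving with it. Plain aluminium, square, 26 x 26 mm, 125 mm long, as found from stand y = +105 to -20 mm; a fixed dark 20 mm inner tube, which carries the spring pin, shows between it and the column.
- pin (a joint): Travel of the spring pin (m): 0 fully out, 0.005 flush with the tube, 0.007 under the wall between holes. 2 N to start, about 6 N to hold flush. Domed: once flush, pulling the tube with some 10 N lets the hole's edge push it under; it snaps out by itself at the next hole. Pinching the tube across, one finger pad over the pin, presses it flush and grips the tube at once.
- pin_tip (a point): Outer tip of the domed steel pin: 10 mm diameter, standing 5 mm out of the tube's +x face at mid height. It stays with the stand, at stand y = +25 mm, and points along the stand's +x; the tube's centre line is 18 mm inwards (stand -x) of the tip when the pin is out.
- bail (a joint): Swing of the pail's wire handle (rad): 0 folded level, pointing along the stand's -y; 1.57 upright; beyond that it leans towards the column and drops by its own weight (about 0.1 kg). Hinge line parallel to the stand's x through the pail's axis, 130 mm above the counter. In the hook of the lengthened arm it rests at about 2.24.
- bail_bar (a point): Middle of the bail's wooden grip: a round bar 12 mm thick, 116 mm long, parallel to the stand's x, 115 mm from the hinge line. Wire arms 73 mm either side of the middle. 47 mm of free space between the folded bar and the pail's rim.
- hook_saddle (a point): Top of the hook's level 8 mm steel rod, where the bar should lie; at the tube's free end, moving with it. The tube's end face is 15 mm from it on the column side; the upturned lip, 25 mm from it on the other side, rises 9 mm higher. The middle of a hooked bar is 6 mm above this height.
- mug: White mug, 80 mm wide, 92 mm high; origin at its underside. Leave alone.
- jar: Glass jar with steel cap, 72 mm wide, 120 mm high; origin at its underside. Leave alone.
- bowl: White bowl, 130 mm wide, 55 mm high; origin at its underside. Leave alone.

How it is judged (in metres and radians):
On the way, in this order (a step that is already met when the one before it is completed fails the run):
1. the tube is out to the next hole and the pin has snapped out in it (value of joint boom between 0.0285 and 0.0355 m and value of joint pin below 0.0015 m), for 0.2 s.
2. the bail lies in the hook (all of step 1 and value of joint bail between 2.1 and 2.4 rad and distance between bail_bar and hook_saddle below 0.02 m), for 0.2 s.
At the end, for the whole second after the job is handed in: The tube stands at the next hole (0.032 m, within 3.5 mm) with the pin standing out (within 1.5 mm), and the bail rests in the hook: 2.10 to 2.40 rad, its middle within 20 mm of the saddle point, at rest (all of step 2 and velocity of joint bail between -0.05 and 0.05 rad/s); the robot touches nothing.
It fails at once if the mug is pushed more than 30 mm (distance of mug from where it was at the start of the episode above 0.03 m).
It fails at once if the jar is pushed more than 30 mm (distance of jar from where it was at the start of the episode above 0.03 m).
It fails at once if the bowl is pushed more than 30 mm (distance of bowl from where it was at the start of the episode above 0.03 m).
It also fails if it takes over 58 s, if anything falls off the work surface, if the arm or the gripper's body presses on something with over 40 N, if the wrist force passes 120 N, or if a joint passes its speed limit or range.

## Working session

There is one attempt and no reset: what is moved stays moved. The work goes in short steps, Python scripts to look and compute and a tool call to move; the robot and the scene stay as the last step left them, time stands still between calls to the robot, and variables do not carry over. Pictures are saved under pics/ and viewed, at most 10 in all, crops included, and the job is handed in when it is done.

Besides the shell and the picture viewer there is one more tool, called as name(argument=value, ...) on one line, values as JSON. drive_tool: Moves the arm, as the interface text tells. Its arguments: {"type":"object","properties":{"plan":{"type":"array"}},"required":["plan"]}

```bash
mkdir -p pics; ls; python3 - <<'E'
from bench import *
import cv2,numpy as np
s=read_state();print(s)
for n in("side","top"):
    p,d=get_image(n);cv2.imwrite(f"pics/{n}0.png",p[:,:,::-1]);np.save(f"pics/{n}0.npy",d)
    m=camera_model(n);print(n,m)
print(camera_model("wrist"))
E
```

```text
pics
{'clock': 0.0, 'joints': array([ 1.57860116e+00,  3.85558240e-01,  6.61887559e-03, -4.94799078e-04,
       -1.19394755e+00, -2.58579878e-01]), 'joint_vel': array([-0.00071975, -0.00185681, -0.00045664, -0.00050781, -0.00076443,
       -0.00069178]), 'joint_efforts': array([-1.34983770e-04, -3.92292345e+01,  1.88409233e+01,  4.18644950e+00,
       -4.60917319e-03,  5.64442530e-06]), 'position': array([154.94665182, 604.89819076, 230.2184396 ]), 'ee_rot': array([ 9.92137291e-01, -1.25149715e-01, -8.90932575e-05,  1.06657351e-03]), 'contact_force': array([ 0.82607908, -0.10255995, -0.62276561]), 'wrist_torque': array([0.00343828, 0.01075864, 0.01968409]), 'grasp_force': 0.0, 'gripper_width': 85.4454020975489}
side {'fx': 603.1848675334519, 'fy': 603.1848675334519, 'cx': 323.1778672850107, 'cy': 240.09695791637427, 'R': array([[ 0.99164183, -0.12674338, -0.02413698],
       [-0.09492965, -0.59004134, -0.80177277],
       [ 0.08737757,  0.79736273, -0.59714138]]), 't': array([-589.82218763,  252.85883785, 1137.95916386])}
top {'fx': 560.3637571436161, 'fy': 560.3637571436161, 'cx': 321.1563486648766, 'cy': 244.04592032879577, 'R': array([[-0.02061259, -0.99973906,  0.00984555],
       [-0.99142394,  0.01916806, -0.12927164],
       [ 0.12904919, -0.01242574, -0.99156034]]), 't': array([ 123.30964643,  630.75163964, 1121.55799082])}
{'fx': 380.2819341503816, 'fy': 380.2819341503816, 'cx': 317.2890888742436, 'cy': 242.81206607376842, 'mount': array([[ 2.63674081e-04, -9.51033271e-01, -3.09088414e-01,
         7.91469156e+01],
       [ 9.99999170e-01,  6.40645812e-04, -1.11813191e-03,
         3.97613730e-01],
       [ 1.26139685e-03, -3.09087862e-01,  9.51032650e-01,
        -1.43902024e+02],
       [ 0.00000000e+00,  0.00000000e+00,  0.00000000e+00,
         1.00000000e+00]])}
```

View pics/side0.png

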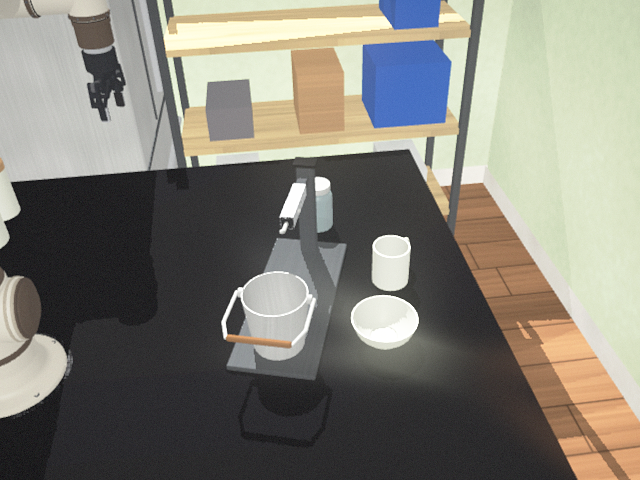

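View pics/top0.png

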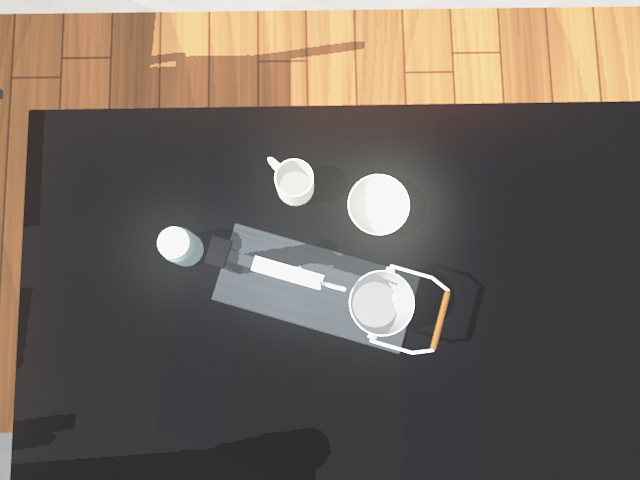

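The side view shows the stand running away from the camera: bar at (258,341), tube about (293,203), hook about (284,228). In the top view the tube runs (252,264)–(325,283), the hook reaches (345,289), the bar spans (447,292)–(434,350), and the pail is at (382,303). The mug, jar and bowl are clear of it.

```bash
cat > h.py <<'E'
import numpy as np,cv2
from bench import *
def cloud(n,d,m=None):
    m=m or camera_model(n); v,u=np.mgrid[:480,:640]
    c=np.stack([(u-m['cx'])/m['fx']*d,(v-m['cy'])/m['fy']*d,d],-1)
    return (c-m['t'])@m['R']
def tri(pt,ps):
    A=[];b=[]
    for n,(u,v) in (("top",pt),("side",ps)):
        m=camera_model(n);P=np.c_[m['R'],m['t']]
        for w,r,f,c in((u,0,'fx','cx'),(v,1,'fy','cy')):
            q=P[r]-(w-m[c])/m[f]*P[2];A.append(q[:3]);b.append(-q[3])
    x,res,_,_=np.linalg.lstsq(np.array(A),np.array(b),rcond=None);return x,np.abs(np.array(A)@x-b).max()
E
python3 - <<'E'
from h import *
for n in("top","side"):
    d=np.load(f"pics/{n}0.npy");X=cloud(n,d);p=cv2.imread(f"pics/{n}0.png").astype(int)
    ok=d>0
    br=p.min(2)
    box=np.zeros_like(ok)
    if n=="top": box[230:310,235:330]=1
    else: box[180:235,275:310]=1
    T=X[ok&box&(br>170)&(X[...,2]>180)&(X[...,2]<240)]
    print(n,"tube",len(T),np.median(T,0),"rect",cv2.minAreaRect(T[:,:2].astype(np.float32)), np.percentile(T[:,2],[5,50,95]))
    o=(p[...,2]-p[...,0]>60)&ok&(X[...,2]>80)&(X[...,2]<160)&(X[...,0]>200)&(X[...,0]<650)
    B=X[o];print("bar",len(B),B.mean(0),np.percentile(B[:,2],[5,50,95]),cv2.minAreaRect(B[:,:2].astype(np.float32)))
    box[:]=0
    if n=="top": box[260:345,340:425]=1
    else: box[265:300,235:315]=1
    R=X[ok&box&(abs(X[...,2]-135)<5)]
    print("rim",len(R),cv2.minEnclosingCircle(R[:,:2].astype(np.float32)),np.median(R,0))
    C=X[ok&(X[...,2]>235)&(X[...,2]<250)&(X[...,0]>350)&(X[...,0]<700)&(X[...,1]>-100)&(X[...,1]<600)]
    print("cap",len(C),cv2.minAreaRect(C[:,:2].astype(np.float32)),np.median(C,0))
    if n=="top":cv2.imwrite("pics/crop1.png",np.hstack([cv2.resize(cv2.imread("pics/top0.png")[225:325,235:365],None,fx=3.5,fy=3.5,interpolation=2)]))
    else:
        a=cv2.resize(cv2.imread("pics/side0.png")[150:250,255:345],None,fx=4,fy=4,interpolation=2);cv2.imwrite("pics/crop2.png",a)
a=cv2.imread("pics/crop1.png");b=cv2.imread("pics/crop2.png");H=max(a.shape[0],b.shape[0])
f=lambda i:cv2.copyMakeBorder(i,0,H-i.shape[0],0,0,0)
cv2.imwrite("pics/crop.png",np.hstack([f(a)[:, :440],f(b)]))
E
```

```text
top tube 1187 [559.83362688 171.3835206  223.76516544] rect ((561.0559692382812, 166.95611572265625), (142.09373474121094, 30.725059509277344), 72.8550796508789) [214.31195546 223.76516544 226.71712308]
bar 349 [ 473.10145061 -107.91083913  134.85540126] [130.4699401  134.87016676 138.51918336] ((473.7450866699219, -108.31129455566406), (10.625409126281738, 111.56208038330078), 72.55937194824219)
rim 615 ((505.3102722167969, -20.234952926635742), 82.39141845703125) [528.15017298 -19.54399228 135.44548168]
cap 626 ((596.8447265625, 289.6913146972656), (37.2234992980957, 50.28550338745117), 73.99980926513672) [596.39440938 288.90495728 243.34861789]
side tube 612 [562.87929923 162.97840482 220.9764848 ] rect ((558.9957275390625, 154.2445068359375), (178.89541625976562, 30.753496170043945), 73.26460266113281) [205.86934814 220.9764848  223.54060598]
bar 685 [453.70631333 465.80912419 142.71145321] [129.46291766 135.21427124 159.33973631] ((374.29388427734375, 581.0526733398438), (1396.0771484375, 428.34637451171875), 84.90818786621094)
rim 337 ((507.2264404296875, -4.329110145568848), 73.6883544921875) [503.4696961   33.37562233 134.20025399]
cap 251 ((598.2958984375, 286.592529296875), (41.620704650878906, 50.606781005859375), 74.44751739501953) [598.25166329 282.67016413 240.36781426]
```

View pics/crop.png

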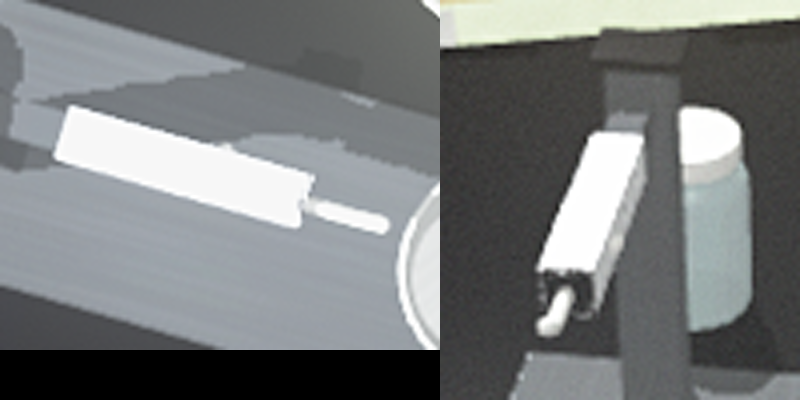

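The left crop (top view) shows the pin tip at (229,148) and tube corners at (70,105), (53,158), (314,175) and (299,228). The right crop (side view) shows the pin at (617,240), with tube-top corners near (540,270) and (597,130).

```bash
python3 - <<'E'
from h import *
T=lambda x,y:(x/3.5+235,y/3.5+225)
S=lambda x,y:((x-440)/4+255,y/4+150)
for n,a,b in (("pin",T(229,148),S(617,240)),("endFarL",T(70,105),S(648,135)),("endFarR(-x)",T(53,158),S(597,131)),("nearR(-x)",T(299,228),S(540,270)),("near+x",T(314,175),S(597,277)),("hooktip",T(385,227),S(543,328)),
 ("bar left",(447,292),(291,345)),("bar right",(434,350),(227,338))):print(n,*tri(a,b))
cap=np.array([597,289.]);bar=np.array([473.7,-108.2]);ys=cap-bar;ys/=np.linalg.norm(ys);xs=np.array([ys[1],-ys[0]])
O=(cap+bar)/2-(165-253)/2*ys
print(ys,xs,O,np.degrees(np.arctan2(*ys[::-1])))
for n,x,y in(("pin",18,25),("tubeend",0,105),("nearend",0,-20),("pail",0,-138),("saddle",0,-35)):print(n,O+x*xs+y*ys)
E
```

```text
pin [571.14692197 150.07668165 210.70773035] 0.6875597138267722
endFarL [594.21733992 228.56938027 220.95036592] 1.636210617616598
endFarR(-x) [568.29875155 237.17015828 220.773993  ] 1.9828682164041993
nearR(-x) [530.76986428 115.87386493 220.49507107] 1.541947280534032
near+x [557.06038903 107.85109991 218.95938819] 1.627289486616064
hooktip [529.75667966  73.14755183 217.32368757] 0.7416908947654974
bar left [ 526.44621657 -125.5858178   126.57740216] 1.135824484421505
bar right [419.46435689 -95.23382179 128.78375764] 1.9802183396679425
[0.29646728 0.95504301] [ 0.95504301 -0.29646728] [548.39456028 132.42189247] 72.75445728146748
pin [572.99701645 150.96155672]
tubeend [579.52362458 232.70140861]
nearend [542.4652147  113.32103226]
pail [507.48207577   0.62595699]
saddle [538.01820551  98.9953871 ]
```

drive_tool(plan=[[[-1, 20, -22.5, 5, 4.36], [-1, 20, -22.5, 5, 4.36], [-1, 20, -22.5, 5, 4.36], [-1, 20, -22.5, 5, 4.36], [-1, 20, -22.5, 5, 4.36], [-1, 20, -22.5, 5, 4.36], [-1, 20, -22.5, 5, 4.36], [-1, 20, -22.5, 5, 4.36], [-1, 20, -22.5, 5, 4.36], [-1, 20, -22.5, 5, 4.36], [-1, 20, -22.5, 5, 4.36], [-1, 20, -22.5, 5, 4.36], [-1, 20, -22.5, 5, 4.36], [-1, 20, -22.5, 0, 4.36], [-1, 20, -22.5, 0, 4.36], [-1, 20, -22.5, 0, 4.36], [-1, 20, -22.5, 0, 4.36], [-1, 20, -22.5, 0, 4.36], [-1, 20, -22.5, 0, 4.36], [-1, 20, -22.5, 0, 4.36]]])

```text
clock: 1.77
position: [555.6, 154.1, 295.8]
ee_rot: [0.804, 0.595, -0.0, -0.0]
contact_force: [1.4, 0.0, -0.3]
gripper_width: 85.4
grasp_force: 0.0
```

drive_tool(plan=[[[-1, 0, 0, 0, 0], [-1, 0, 0, 0, 0], [-1, 0, 0, 0, 0]]])

```text
clock: 2.02
position: [554.7, 155.4, 295.7]
ee_rot: [0.805, 0.593, -0.001, -0.0]
contact_force: [0.9, -0.4, 0.5]
gripper_width: 85.5
grasp_force: 0.0
```

```bash
cat >> h.py <<'E'
def wcam():
    from scipy.spatial.transform import Rotation as Ro
    s=read_state();M=np.eye(4);M[:3,:3]=Ro.from_quat(s['ee_rot']).as_matrix();M[:3,3]=s['position']
    p,d=get_image("wrist");m=camera_model("wrist");W=M@np.array(m['mount']);v,u=np.mgrid[:480,:640]
    c=np.stack([(u-m['cx'])/m['fx']*d,(v-m['cy'])/m['fy']*d,d],-1)
    return s,p,d,c@W[:3,:3].T+W[:3,3]
E
python3 - <<'E'
from h import *
s,p,d,X=wcam();print(s['position'],s['ee_rot'],s['contact_force'])
from scipy.spatial.transform import Rotation as Ro
print(np.degrees(np.arctan2(*Ro.from_quat(s['ee_rot']).as_matrix()[[1,0],1])))
cv2.imwrite("pics/w1.png",p[:,:,::-1])
ok=(d>0)&(p.min(2)>150)&(X[...,2]>215)&(X[...,2]<232)&(abs(X[...,0]-560)<80)&(abs(X[...,1]-170)<90)
T=X[ok];print(len(T),cv2.minAreaRect(T[:,:2].astype(np.float32)),np.median(T,0))
np.save("pics/w1.npy",X)
E
```

```text
[554.74147881 155.36380884 295.74546161] [ 8.05025085e-01  5.93240463e-01 -5.48958907e-04 -2.51506617e-04] [ 0.91344465 -0.43560933  0.45113892]
-17.22540211647557
9498 ((557.1190795898438, 154.9893798828125), (159.8426513671875, 29.524770736694336), 72.86882781982422) [562.19710712 177.97057343 224.74258883]
```

View pics/w1.png

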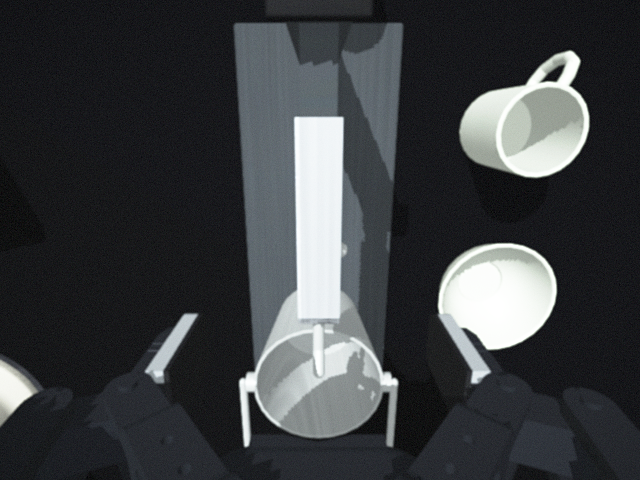

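The wrist view shows the tube at x 295–343, running (319,117)–(319,320), and the pin at (345,249). The fingers sit symmetrically about column 318, so the lateral alignment is good.

```bash
python3 - <<'E'
from h import *
from scipy.spatial.transform import Rotation as Ro
s=read_state();R=Ro.from_quat(s['ee_rot']).as_matrix();m=camera_model("wrist");W=np.array(m['mount'])
Rw=R@W[:3,:3];tw=R@W[:3,3]+s['position']
for u,v,z in((345,249,210.7),(295,117,223.6),(343,117,223.6),(299,320,223.6),(340,320,223.6)):
    r=Rw@np.array([(u-m['cx'])/m['fx'],(v-m['cy'])/m['fy'],1]);X=tw+r*(z-tw[2])/r[2]
    print(X, "tool:",(R.T@(X-s['position'])).round(1))
E
```

```text
[571.41192385 151.14202592 210.7       ] tool: [ 0.6 17.5 85.3]
[566.56409268 236.09515261 223.6       ] tool: [ 80.3 -12.2  72.4]
[591.3330872  228.45187273 223.6       ] tool: [80.3 13.8 72.4]
[530.5046161  118.11793668 223.6       ] tool: [-43.1 -11.8  72.4]
[555.58279281 110.38664171 223.6       ] tool: [-43.1  14.4  72.4]
```

drive_tool(plan=[[[-1, 0.9, -0.3, -15, 0], [-1, 0, 0, -15, 0], [-1, 0, 0, -15, 0], [-1, 0, 0, -15, 0], [-1, 0, 0, -15, 0], [-1, 0, 0, -15, 0], [-1, 0, 0, -10, 0], [-1, 0, 0, -7, 0], [0, 0, 0, 0, 0], [0, 0, 0, 0, 0], [0.2, 0, 0, 0, 0], [0.2, 0, 0, 0, 0], [1, 0, 0, 0, 0], [1, 0, 0, 0, 0], [1, 0, 0, 0, 0], [1, 0, 0, 0, 0], [1, 0, 0, 0, 0], [1, 0, 0, 0, 0], [1, 0, 0, 0, 0]]])

```text
clock: 3.65
position: [555.6, 155.4, 190.7]
ee_rot: [0.805, 0.594, 0.0, -0.0]
contact_force: [-4.5, 1.5, 5.3]
gripper_width: 25.3
grasp_force: 60.0
```

drive_tool(plan=[[[1, -0.6, -1.9, 0, 0], [1, -0.6, -1.9, 0, 0], [1, -0.6, -1.9, 0, 0], [1, -0.6, -1.9, 0, 0], [1, -0.9, -2.87, 0, 0], [1, -0.9, -2.87, 0, 0], [1, -0.9, -2.87, 0, 0], [1, -0.9, -2.87, 0, 0]]])

```text
clock: 4.32
position: [550.3, 138.3, 190.7]
ee_rot: [0.805, 0.594, 0.002, -0.001]
contact_force: [-2.7, 7.9, 4.8]
gripper_width: 25.5
grasp_force: 59.4
```

drive_tool(plan=[[[1, -0.6, -1.9, 0, 0], [1, -0.6, -1.9, 0, 0], [1, -0.6, -1.9, 0, 0], [1, -0.6, -1.9, 0, 0], [1, -0.3, -0.95, 0, 0], [1, -0.3, -0.95, 0, 0], [1, -0.3, -0.95, 0, 0], [1, -0.3, -0.95, 0, 0], [1, 0, 0, 0, 0], [1, 0, 0, 0, 0], [1, 0, 0, 0, 0]]])

```text
clock: 5.23
position: [546.1, 125.0, 190.7]
ee_rot: [0.805, 0.594, 0.001, -0.0]
contact_force: [-5.3, 2.9, 6.2]
gripper_width: 25.0
grasp_force: 59.8
```

drive_tool(plan=[[[1, -0.3, -0.95, 0, 0], [1, -0.3, -0.95, 0, 0], [1, 0, 0, 0, 0], [1, 0, 0, 0, 0]]])

```text
clock: 5.57
position: [545.9, 124.1, 190.7]
ee_rot: [0.805, 0.594, 0.001, -0.001]
contact_force: [-4.0, 5.3, 5.6]
gripper_width: 25.2
grasp_force: 59.7
```

```bash
python3 - <<'E'
from h import *
p,d=get_image("side");q,_=get_image("top")
a=cv2.resize(p[160:260,250:350],(400,400),interpolation=2);b=cv2.resize(q[225:325,250:350],(400,400),interpolation=2)
cv2.imwrite("pics/c2.png",np.hstack([a,b])[:,:,::-1])
E
```

```text
(no output)
```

View pics/c2.png

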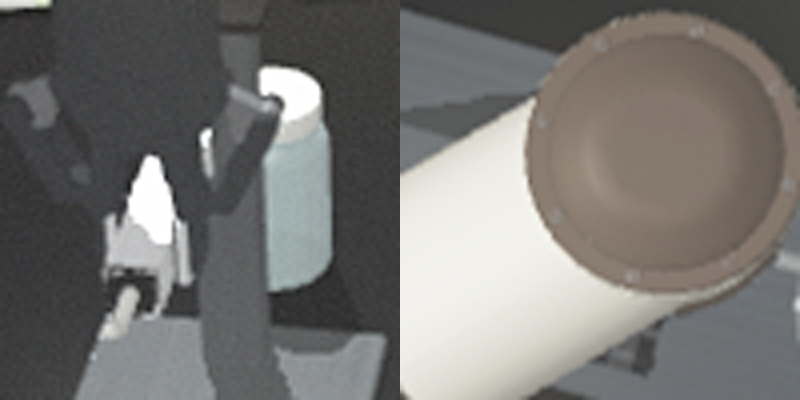

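The side crop shows the gripper holding the tube end at about (140,250), and the arm hides the pin in both views. I'll pull gently to test whether it has locked.

drive_tool(plan=[[[1, -0.3, -0.95, 0, 0], [1, -0.3, -0.95, 0, 0], [1, 0, 0, 0, 0], [1, 0, 0, 0, 0], [1, 0, 0, 0, 0]]])

```text
clock: 6.08
position: [545.8, 123.8, 190.7]
ee_rot: [0.804, 0.594, 0.003, -0.001]
contact_force: [-3.2, 9.9, 6.0]
gripper_width: 25.4
grasp_force: 59.5
```

The tube stopped and the force is rising, so it is locked. I'll relax, open and lift.

drive_tool(plan=[[[1, 0.6, 1.9, 0, 0], [1, 0.3, 0.95, 0, 0], [0, 0, 0, 0, 0], [-1, 0, 0, 0, 0], [-1, 0, 0, 0, 0], [-1, 0, 0, 0, 0], [-1, 0, 0, 0, 0], [-1, 0, 0, 15, 0], [-1, 0, 0, 25, 0], [-1, 0, 0, 25, 0], [-1, 0, 0, 25, 0], [-1, 0, 0, 20, 0], [-1, 0, 0, 0, 0], [-1, 0, 0, 0, 0], [-1, 0, 0, 0, 0]]])

```text
clock: 7.33
position: [545.6, 123.5, 298.4]
ee_rot: [0.805, 0.593, -0.001, -0.0]
contact_force: [-0.9, -0.5, -0.4]
gripper_width: 84.9
grasp_force: 0.0
```

```bash
python3 - <<'E'
from h import *
s,p,d,X=wcam();print(s['position'])
cv2.imwrite("pics/w2.png",p[:,:,::-1])
E
```

```text
[545.57997225 123.51428282 298.37173244]
```

View pics/w2.png

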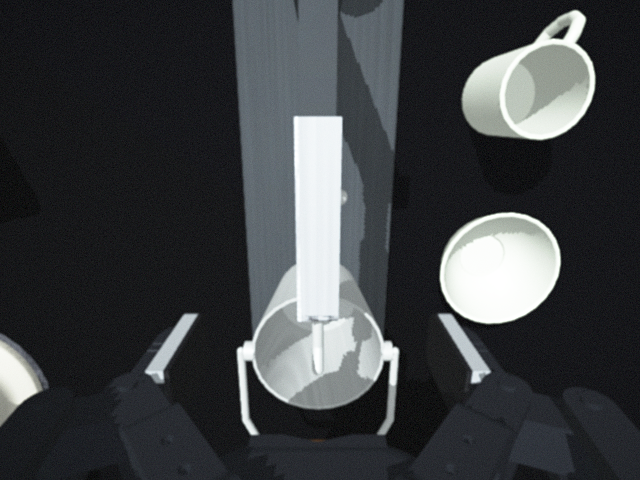

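The wrist view shows the pin standing out again at (344,198) and the tube moved along, with the hook now over the pail. Next is the bail bar.

drive_tool(plan=[[[-0.2, -7.9, -17.15, 0, -6.92], [-0.2, -7.9, -17.15, 0, -6.92], [-0.2, -7.9, -17.15, 0, -6.92], [-0.2, -7.9, -17.15, 0, -6.92], [-0.2, -7.9, -17.15, 0, -6.92], [-0.2, -7.9, -17.15, 0, -6.92], [-0.2, -7.9, -17.15, 0, -6.92], [-0.2, -7.9, -17.15, 0, -6.92], [-0.2, -7.9, -17.15, 0, -6.92], [-0.2, -7.9, -17.15, 0, -6.92], [-0.2, -7.9, -17.15, 0, -6.92], [-0.2, -7.9, -17.15, 0, -6.92], [-0.2, -7.9, -17.15, 0, -6.92], [-0.2, 0, 0, -20, 0], [-0.2, 0, 0, -20, 0], [-0.2, 0, 0, -20, 0], [-0.2, 0, 0, 0, 0], [-0.2, 0, 0, 0, 0], [-0.2, 0, 0, 0, 0]]])

```text
clock: 8.97
position: [443.9, -99.3, 239.9]
ee_rot: [0.989, -0.149, 0.0, 0.0]
contact_force: [0.1, -0.1, 1.3]
gripper_width: 51.4
grasp_force: 0.0
```

```bash
python3 - <<'E'
from h import *
from scipy.spatial.transform import Rotation as Ro
s,p,d,X=wcam();print(s['position'],s['gripper_width'])
R=Ro.from_quat(s['ee_rot']).as_matrix();print(np.degrees(np.arctan2(R[1,1],R[0,1])))
cv2.imwrite("pics/w3.png",p[:,:,::-1]);p=p.astype(int)
o=(p[...,0]-p[...,2]>50)&(d>0)&(X[...,2]>90)&(X[...,2]<170)
B=X[o];print(len(B),cv2.minAreaRect(B[:,:2].astype(np.float32)),np.percentile(B[:,2],[5,50,95]))
print(cv2.minAreaRect((((B-s['position'])@R)[:,:2]).astype(np.float32)))
E
```

```text
[443.94217395 -99.32440976 239.91949237] 51.434054471660026
-107.10423211876544
2946 ((472.969970703125, -109.94024658203125), (12.018426895141602, 112.29706573486328), 72.99346160888672) [133.22143566 136.26656244 137.8433857 ]
((30.786327362060547, 1.5644164085388184), (12.018540382385254, 112.29686737060547), 89.90172576904297)
```

View pics/w3.png

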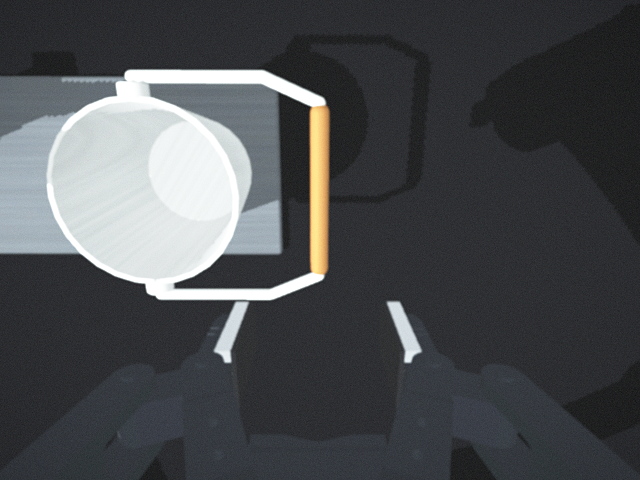

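The wrist view shows the bar at (319,105)–(319,273), between the finger planes at columns 245 and 390, and off to the side as planned.

drive_tool(plan=[[[-0.2, -0.5, -1.5, -20, 0], [-0.2, 0, 0, -20, 0], [-0.2, 0, 0, -20, 0], [-0.2, 0, 0, -20, 0], [-0.2, 0, 0, -20, 0], [-0.2, 0, 0, -15, 0], [-0.2, 0, 0, -10, 0], [-0.2, 0, 0, -4, 0], [-0.2, 0, 0, 0, 0], [0.3, 0, 0, 0, 0], [1, 0, 0, 0, 0], [1, 0, 0, 0, 0], [1, 0, 0, 0, 0], [1, 0, 0, 0, 0], [1, 0, 0, 0, 0], [1, 0, 0, 0, 0]]])

```text
clock: 10.35
position: [443.7, -100.6, 111.3]
ee_rot: [0.989, -0.149, 0.001, -0.0]
contact_force: [-1.7, 2.5, 6.4]
gripper_width: 10.0
grasp_force: 58.7
```

```bash
python3 - <<'E'
import numpy as np
ys=np.array([.2965,.955]);N=22;t=np.linspace(0,2.24,N+1)
P=np.c_[-115*np.cos(t)[:,None]*ys,115*np.sin(t)]
print(np.diff(P,axis=0).round(1).tolist());print(np.linalg.norm(np.diff(P,axis=0)[0]))
E
```

```text
[[0.2, 0.6, 11.7], [0.5, 1.7, 11.6], [0.9, 2.8, 11.3], [1.2, 3.9, 11.0], [1.5, 4.9, 10.5], [1.8, 5.9, 9.9], [2.1, 6.9, 9.2], [2.4, 7.7, 8.5], [2.6, 8.5, 7.6], [2.9, 9.2, 6.6], [3.0, 9.8, 5.6], [3.2, 10.3, 4.6], [3.3, 10.7, 3.4], [3.4, 11.0, 2.3], [3.5, 11.1, 1.1], [3.5, 11.2, -0.1], [3.4, 11.1, -1.3], [3.4, 10.9, -2.5], [3.3, 10.6, -3.6], [3.2, 10.2, -4.7], [3.0, 9.7, -5.8], [2.8, 9.1, -6.8]]
11.704032802406521
```

drive_tool(plan=[[[1, 0.2, 0.6, 11.7, 0], [1, 0.5, 1.7, 11.6, 0], [1, 0.9, 2.8, 11.3, 0], [1, 1.2, 3.9, 11.0, 0], [1, 1.5, 4.9, 10.5, 0], [1, 1.8, 5.9, 9.9, 0], [1, 2.1, 6.9, 9.2, 0], [1, 2.4, 7.7, 8.5, 0], [1, 2.6, 8.5, 7.6, 0], [1, 2.9, 9.2, 6.6, 0], [1, 0, 0, 0, 0], [1, 0, 0, 0, 0]]])

```text
clock: 11.35
position: [458.4, -52.3, 211.4]
ee_rot: [0.989, -0.148, 0.0, 0.004]
contact_force: [-4.0, -13.3, 12.8]
gripper_width: 9.8
grasp_force: 59.4
```

drive_tool(plan=[[[1, 3.0, 9.8, 5.6, 0], [1, 3.2, 10.3, 4.6, 0], [1, 3.3, 10.7, 3.4, 0], [1, 3.4, 11.0, 2.3, 0], [1, 3.5, 11.1, 1.1, 0], [1, 3.5, 11.2, -0.1, 0], [1, 3.4, 11.1, -1.3, 0], [1, 0, 0, 0, 0], [1, 0, 0, 0, 0], [1, 0, 0, 0, 0]]])

```text
clock: 12.18
position: [483.5, 27.6, 226.8]
ee_rot: [0.989, -0.148, 0.002, -0.001]
contact_force: [-4.5, 3.6, 12.8]
gripper_width: 9.9
grasp_force: 64.7
```

drive_tool(plan=[[[1, 3.4, 10.9, -2.5, 0], [1, 3.3, 10.6, -3.6, 0], [1, 3.2, 10.2, -4.7, 0], [1, 3.0, 9.7, -5.8, 0], [1, 0, 0, 0, 0], [1, 0, 0, 0, 0]]])

```text
clock: 12.68
position: [496.1, 69.2, 207.7]
ee_rot: [0.989, -0.149, 0.001, -0.001]
contact_force: [0.2, 4.4, 4.2]
gripper_width: 9.5
grasp_force: 67.4
```

```bash
python3 - <<'E'
from h import *
p,d=get_image("side");q,_=get_image("top")
a=cv2.resize(p[160:320,230:390],(400,400),interpolation=2);b=cv2.resize(q[240:340,310:410],(400,400),interpolation=2)
cv2.imwrite("pics/c3.png",np.hstack([a,b])[:,:,::-1])
E
```

```text
(no output)
```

View pics/c3.png

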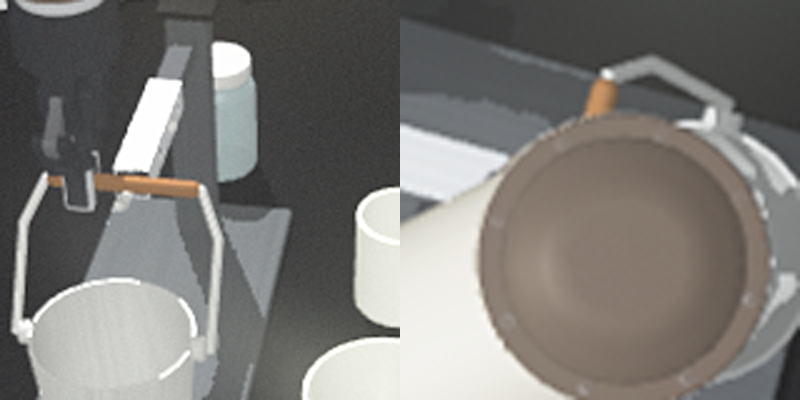

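The side crop shows the bar at (50,182)–(200,188), over the hook near (125,200), with the gripper on its left part. I'll lower it the rest of the way.

drive_tool(plan=[[[1, 1.4, 4.6, -3.2, 0], [1, 1.0, 3.0, -2.8, 0], [1, 0, 0, 0, 0], [1, 0, 0, 0, 0]]])

```text
clock: 13.12
position: [498.2, 75.7, 202.7]
ee_rot: [0.989, -0.149, 0.001, -0.0]
contact_force: [-1.2, 5.2, 8.4]
gripper_width: 10.0
grasp_force: 67.9
```

drive_tool(plan=[[[0.4, 0, 0, 0, 0], [0, 0, 0, 0, 0], [-0.1, 0, 0, 0, 0], [-0.1, 0, 0, 0, 0], [-0.1, 0, 0, 0, 0], [-0.1, 0, 0, 10, 0], [-0.1, 0, 0, 20, 0], [-0.1, 0, 0, 30, 0], [-0.1, 0, 0, 30, 0], [-0.1, -20, 0, 20, 0], [-0.1, -30, 0, 0, 0], [-0.1, -35, 0, 0, 0], [-0.1, -35, 0, 0, 0], [-0.1, 0, 0, 0, 0], [-0.1, 0, 0, 0, 0], [-0.1, 0, 0, 0, 0]]])

```text
clock: 14.45
position: [378.0, 75.7, 312.2]
ee_rot: [0.989, -0.149, 0.001, -0.001]
contact_force: [0.2, 0.6, -0.2]
gripper_width: 46.7
grasp_force: 0.0
```

```bash
python3 - <<'E'
from h import *
from bench import *
p,d=get_image("side");q,e=get_image("top")
a=cv2.resize(p[160:320,230:390],(400,400),interpolation=2);b=cv2.resize(q[225:345,310:430],(400,400),interpolation=2)
cv2.imwrite("pics/c4.png",np.hstack([a,b])[:,:,::-1])
for n,i,dd in(("side",p,d),("top",q,e)):
    X=cloud(n,dd);i=i.astype(int);o=(i[...,0]-i[...,2]>60)&(dd>0)&(abs(X[...,0]-530)<80)&(abs(X[...,1]-70)<60)&(X[...,2]>190)
    B=X[o];print(n,len(B),cv2.minAreaRect(B[:,:2].astype(np.float32)) if len(B) else 0,np.percentile(B[:,2],[5,50,95]) if len(B) else 0)
print("saddle",np.array([548.4,132.4])-67*np.array([.2965,.955]))
E
```

```text
side 321 ((533.843017578125, 80.0050048828125), (45.01773452758789, 110.02147674560547), 71.4952392578125) [218.34791715 222.6988906  225.61749022]
top 365 ((529.0028076171875, 69.22969055175781), (9.617993354797363, 111.27362060546875), 72.71854400634766) [221.78014107 225.72572926 229.18490845]
saddle [528.5345  68.415 ]
```

View pics/c4.png

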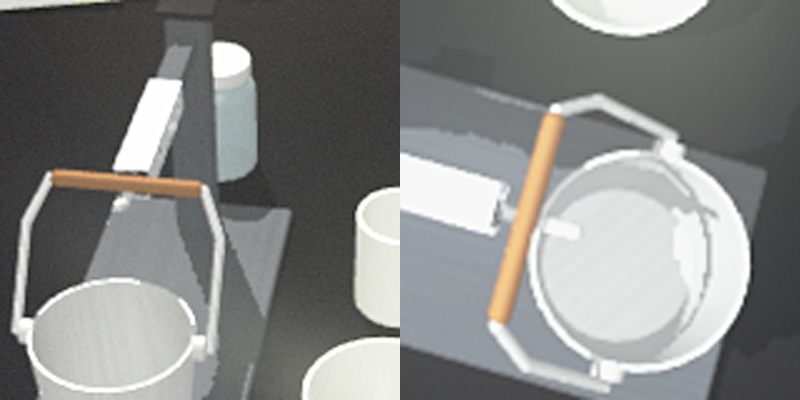

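The bar rests in the hook between the tube's end and the lip: in the top crop it crosses the hook rod at about (525,215). Its measured middle is within 1 mm of the saddle point in plan, and the gripper is clear.

```bash
python3 -c "
from bench import *
print(job_done())"
```

```text
the job is handed in; nothing more can be done
None
```

I handed the job in at about 14.5 s: the tube is locked at the next hole with its pin out, the bail rests in the hook with the gripper clear, and the mug, jar and bowl were not touched; no verdict came back.

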